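Set the rinsed measuring cups on the draining rack in order of size

ROBOT

A 7-joint arm with a two-finger parallel gripper is mounted at the origin on a cart in front of the work surface, level with it; the furniture and walls round the work are solid. World frame = base frame: x ahead of the robot, y to its left, z up, the work surface at z = 0. Lengths are in m, angles in rad, forces in N, time in s.
With the tool pointing down it reaches from about 0.4 to 0.85 m from the base axis. Payload 10.4 kg.
Tool frame: the origin (TCP) lies on the centre line of the jaws, within the pads' length; the fingertips stand 17 mm ahead of it and the grasp point (between the pads) lies 2 mm behind it; z points along the fingers, y is the line along which they close (so a half turn about z gives the same grasp; the last joint's range is limited). The gripper opens to 85 mm and grips with 20 to 120 N. Pads are 22 mm wide; open, the fingers measure 114 mm over their backs; the gripper's body (76 mm by 85 mm) begins 54 mm behind the grasp point. The pads swing forward as they close: fully open they stand 13 mm farther back than shut.
Start: joints at [-1.229, 0.332, -0.065, 1.46, 0.022, 1.35, -0.088], TCP at [0.223, 0.584, 0.248] pointing down, gripper open.
Joint ranges: [-2.6, 2.6], [-0.5, 2.12], [-1.47, 1.34], [0.16, 2.42], [-1.27, 4.41], [0.06, 2.06], [-2.6, 2.6]. Speed limits (rad/s): [2.22, 2.22, 2.79, 2.79, 3.14, 3.14, 3.14].

INTERFACE

Orientations are given as a unit quaternion [x, y, z, w].
In Python, from workcell import sensors, imaging, order, spotter gives the robot as it stands. The module is installed in compiled form; this text tells all that it offers.
- The arm moves only by the shell command python3 -m inch 'ROWS' [FORCE]. ROWS is JSON, a list that holds one entry, the list of rows, each a list of 7 numbers: the shift along the tool's x, y, z in m, then the turn, a rotation vector about the tool's x, y, z in rad, then the closure, from -1 (fully open) to 1 (shut). In form: [[[x, y, z, ax, ay, az, hand], ...]]. A call has 1 to 10 rows; each row is the pose to reach, as a shift and turn from the pose commanded when the call began, along the tool's axes at that moment; what a row does not reach only later rows make up. A row lasts 1/10 s, in which the tool goes at most 50 mm and 8.59 degrees, less where a joint would pass 70% of its speed; a pose out of reach is approached as far as the arm can. A call with a gripper value outside its range is refused whole. The fingers move at their own pace and stop on an object; FORCE is the grip in N (left out, the last holds). Time passes only in rows, so rows that repeat a pose let the fingers close. It gives the time, the measured TCP pose, the force, the opening and the grip force at its end, in the units of the state.
- sensors.get_obs(): the state, without advancing time (a new reading comes with each control period).
- imaging.camera(name): name is "scene" or "top" or "wrist"; returns the picture (480x640x3 uint8, blue, green, red); there is no depth.
- imaging.calibration(name): a dict with "mtx" (3x3 intrinsics, pixels), "D" ([k1, k2, p1, p2, k3] as OpenCV has them; the pictures are not rectified), "R" (3x3) and "t" (3): a world point X has camera coordinates R X + t; the wrist camera has in their place "tool_from_camera" (4x4, takes a point from camera to tool coordinates, whose origin is the TCP and whose axes are the flange's). Camera axes: x right, y down, z forward; pixel columns grow to the right and rows downward; lengths in m; the calibration is good to about 2 mm. A picture is of the moment at which its call begins: read the wrist's pose just before it. calibration takes no time and is no camera call.
- order.hand_in(): hands the job in; it is judged then, once.
Trained networks look in the newest picture that a camera, given by its name, has taken for a name from the list of things; names that differ only in an ending like _2 or _b are one class to them, and where a whole thing is asked for, a point or a joint stands for the part that bears it (a point fixed in the world has none). Each returns a list of dicts, best first, with "conf" (0 to 1); they miss things now and then, are a little off and sometimes report something else, mostly with a low value. They report only what shows in the picture. A call takes as long as a camera call. They do not tell look-alikes from the thing itself.
- spotter.look_for(label, camera): "pixel" ([column, row] in pixels, amid what is visible of it).
The state is a dict: "clock": time; "joint_pos": joint angles; "joint_velocities": joint speeds; "tau": joint torques, N m; "position": TCP position; "ee_rot": TCP orientation; "ft_force": force on the tool from outside, world axes, zero at the start; "torque": the same for the moment, N m; "grip_width": opening from 0.0 (shut) to 1.0 (fully open); "grasp_force": force on a finger pad.
Only numpy, scipy, OpenCV 4.12 (cv2) and the standard library are available. Lean on these libraries where they do the work, as an engineer would, in place of code of your own. Each camera call takes 0.05 s, during which the arm holds its last target. There are 200 camera calls.

TASK

Put the four rinsed measuring cups to drain on the rack, mouth down, one centred over each blue post and standing flat on the wires, in order of size along the row: the largest at the end where the blue funnel stands, the smallest at the end where the scrubbing brush lies. Leave the funnel and the brush where they are.

Things in the scene. Friction and masses are not known exactly. Their poses are not given: they have to be found in the camera images.
- cup_65: The largest of four light-grey plastic measuring cups, loose, mouth down on the table: 65 mm outside diameter at the mouth (below), 69 mm high, about 49 mm across the flat closed end on top, mass about 40 g; hollow, wall 2 mm (largest: up to 5), closed end 3 mm. Origin: centre of the mouth's rim, where it stands; z up to the closed end. Round: yaw does not matter.
- cup_56: The second largest of four light-grey plastic measuring cups, loose, mouth down on the table: 56 mm outside diameter at the mouth (below), 58 mm high, 45 mm across the flat closed end on top, mass about 30 g; hollow, wall 2 mm (largest: up to 5), closed end 3 mm. Origin: centre of the mouth's rim, where it stands; z up to the closed end. Round: yaw does not matter.
- cup_47: The second smallest of four light-grey plastic measuring cups, loose, mouth down on the table: 47 mm outside diameter at the mouth (below), 48 mm high, 38 mm across the flat closed end on top, mass about 26 g; hollow, wall 2 mm (largest: up to 5), closed end 3 mm. Origin: centre of the mouth's rim, where it stands; z up to the closed end. Round: yaw does not matter.
- cup_38: The smallest of four light-grey plastic measuring cups, loose, mouth down on the table: 38 mm outside diameter at the mouth (below), 40 mm high, 30 mm across the flat closed end on top, mass about 20 g; hollow, wall 2 mm (largest: up to 5), closed end 3 mm. Origin: centre of the mouth's rim, where it stands; z up to the closed end. Round: yaw does not matter.
- post_a: First (leftmost, +y) of four identical blue upright posts in one row on the fixed steel draining rack (tray 110 x 312 mm, wire tops 16 mm above the table). Post: 10 mm diameter, tip 28.5 mm above the wires, 80 mm from post to post. Origin: on its axis at the height of the wire tops, where a cup's rim rests; z up, y along the row to the left, x across it away from the robot.
- post_b: Second from the left of four identical blue upright posts in one row on the fixed steel draining rack (tray 110 x 312 mm, wire tops 16 mm above the table). Post: 10 mm diameter, tip 28.5 mm above the wires, 80 mm from post to post. Origin: on its axis at the height of the wire tops, where a cup's rim rests; z up, y along the row to the left, x across it away from the robot.
- post_c: Third from the left of four identical blue upright posts in one row on the fixed steel draining rack (tray 110 x 312 mm, wire tops 16 mm above the table). Post: 10 mm diameter, tip 28.5 mm above the wires, 80 mm from post to post. Origin: on its axis at the height of the wire tops, where a cup's rim rests; z up, y along the row to the left, x across it away from the robot.
- post_d: Fourth (rightmost, -y) of four identical blue upright posts in one row on the fixed steel draining rack (tray 110 x 312 mm, wire tops 16 mm above the table). Post: 10 mm diameter, tip 28.5 mm above the wires, 80 mm from post to post. Origin: on its axis at the height of the wire tops, where a cup's rim rests; z up, y along the row to the left, x across it away from the robot.
- funnel: Blue plastic funnel standing on its wide mouth on the table just off one end of the rack, about 225 mm from the middle of the row (left or right end, differs from start to start): mouth 115 mm across, spout pointing up, 100 mm high. Origin: centre of its mouth, on the table. Not to be moved.
- scrub_brush: Wooden scrubbing brush, 154 x 61 x 46 mm, lying bristles down just off the other end of the rack, its length across the row. Origin: centre of its underside, on the table; its own y is its length. Not to be moved. (Round about, fixed: a tall open carton at the left back of the table, from x 0.57, y 0.33; a closed parts box 92 mm high behind the middle, from x 0.66.)
There are look-alikes about, which are no part of the job. What is shaped like the cup_65 but black or red is not meant.

How it is judged:
At the end, for the whole second after the job is handed in: All four cups stand at rest, mouth down, on the rack, each over its own post (axis within 15 mm of the post, rim within 6 mm of the height of the wires, tilted less than 7 degrees), in order of size from the largest at the funnel's end of the row to the smallest at the brush's end (linear speed of each of cup_65, cup_56, cup_47, cup_38 below 0.02 m/s and angular speed of each of cup_65, cup_56, cup_47, cup_38 below 0.2 rad/s and ((horizontal distance between funnel and post_a below 0.2 m and horizontal distance between cup_65 and post_a below 0.015 m and z of cup_65 in the frame of post_a between -0.006 and 0.006 m and angle between each of cup_65, cup_56, cup_47, cup_38's own z axis and vertical below 0.12 rad and horizontal distance between cup_56 and post_b below 0.015 m and z of cup_56 in the frame of post_b between -0.006 and 0.006 m and horizontal distance between cup_47 and post_c below 0.015 m and z of cup_47 in the frame of post_c between -0.006 and 0.006 m and horizontal distance between cup_38 and post_d below 0.015 m and z of cup_38 in the frame of post_d between -0.006 and 0.006 m) or (horizontal distance between funnel and post_d below 0.2 m and horizontal distance between cup_65 and post_d below 0.015 m and z of cup_65 in the frame of post_d between -0.006 and 0.006 m and angle between each of cup_65, cup_56, cup_47, cup_38's own z axis and vertical below 0.12 rad and horizontal distance between cup_56 and post_c below 0.015 m and z of cup_56 in the frame of post_c between -0.006 and 0.006 m and horizontal distance between cup_47 and post_b below 0.015 m and z of cup_47 in the frame of post_b between -0.006 and 0.006 m and horizontal distance between cup_38 and post_a below 0.015 m and z of cup_38 in the frame of post_a between -0.006 and 0.006 m))); the robot touches nothing.
It fails at once if the funnel is pushed more than 30 mm (distance of funnel from where it was at the start of the episode above 0.03 m).
It fails at once if the brush is pushed more than 30 mm (distance of scrub_brush from where it was at the start of the episode above 0.03 m).
It also fails if it takes over 118 s, if anything falls off the work surface, if the arm or the gripper's body presses on something with over 40 N, if the wrist force passes 120 N, or if a joint passes its speed limit or range.

## Working session

There is one attempt and no reset: what is moved stays moved. The work goes in short steps, Python scripts to look and compute and a shell command to move; the robot and the scene stay as the last step left them, time stands still between calls to the robot, and variables do not carry over. Pictures are saved under pics/ and viewed, at most 14 in all, crops included, and the job is handed in when it is done.

```bash
mkdir -p pics
cat > h.py <<'E'
import numpy as np,cv2
from workcell import sensors,imaging,order,spotter
from scipy.spatial.transform import Rotation as Ro
def ray(cam,px,z,obs=None):
    c=imaging.calibration(cam);K=np.array(c["mtx"]);D=np.array(c["D"])
    u=cv2.undistortPoints(np.array([[px]],float),K,D)[0,0];d=np.array([u[0],u[1],1.])
    if cam=="wrist":
        T=np.array(c["tool_from_camera"]);o=obs or sensors.get_obs();R=Ro.from_quat(o["ee_rot"]).as_matrix()
        d=R@T[:3,:3]@d;C=R@T[:3,3]+np.array(o["position"])
    else:
        R=np.array(c["R"]);C=-R.T@np.array(c["t"]);d=R.T@d
    return C+d*(z-C[2])/d[2]
def totool(p,o=None):
    o=o or sensors.get_obs();return Ro.from_quat(o["ee_rot"]).inv().apply(np.array(p)-o["position"])
E
python3 - <<'E'
from h import *
o=sensors.get_obs();print(o["clock"],o["position"],o["ee_rot"],o["grip_width"]);print(Ro.from_quat(o["ee_rot"]).as_matrix().round(3))
for c in("top","scene"):
    im=imaging.camera(c);cv2.imwrite(f"pics/{c}0.png",im)
    for l in("cup_65","cup_56","cup_47","cup_38","post_a","funnel","scrub_brush"):
        r=spotter.look_for(l,c);print(c,l,[(np.round(q["pixel"]).tolist(),round(q["conf"],2)) for q in r])
E
```

```text
0.0 [0.22284794 0.58354653 0.24754113] [ 1.81354061e-01  9.83417615e-01 -7.00389742e-04 -8.66716428e-05] 0.9954495505370706
[[-0.934  0.357 -0.   ]
 [ 0.357  0.934 -0.001]
 [-0.    -0.001 -1.   ]]
top cup_65 [([445.0, 238.0], 0.83), ([395.0, 231.0], 0.75), ([389.0, 280.0], 0.66), ([442.0, 290.0], 0.66), ([471.0, 259.0], 0.65), ([486.0, 227.0], 0.58)]
top cup_56 [([445.0, 238.0], 0.83), ([395.0, 231.0], 0.75), ([389.0, 280.0], 0.66), ([442.0, 290.0], 0.66), ([471.0, 259.0], 0.65), ([486.0, 227.0], 0.58)]
top cup_47 [([445.0, 238.0], 0.83), ([395.0, 231.0], 0.75), ([389.0, 280.0], 0.66), ([442.0, 290.0], 0.66), ([471.0, 259.0], 0.65), ([486.0, 227.0], 0.58)]
top cup_38 [([445.0, 238.0], 0.83), ([395.0, 231.0], 0.75), ([389.0, 280.0], 0.66), ([442.0, 290.0], 0.66), ([471.0, 259.0], 0.65), ([486.0, 227.0], 0.58)]
top post_a [([299.0, 265.0], 0.6)]
top funnel [([174.0, 250.0], 0.73)]
top scrub_brush [([335.0, 270.0], 0.71), ([212.0, 256.0], 0.38)]
scene cup_65 [([479.0, 307.0], 0.75), ([369.0, 322.0], 0.74), ([421.0, 290.0], 0.73), ([388.0, 267.0], 0.66), ([425.0, 320.0], 0.64), ([336.0, 280.0], 0.56)]
scene cup_56 [([479.0, 307.0], 0.75), ([369.0, 322.0], 0.74), ([421.0, 290.0], 0.73), ([388.0, 267.0], 0.66), ([425.0, 320.0], 0.64), ([336.0, 280.0], 0.56)]
scene cup_47 [([479.0, 307.0], 0.75), ([369.0, 322.0], 0.74), ([421.0, 290.0], 0.73), ([388.0, 267.0], 0.66), ([425.0, 320.0], 0.64), ([336.0, 280.0], 0.56)]
scene cup_38 [([479.0, 307.0], 0.75), ([369.0, 322.0], 0.74), ([421.0, 290.0], 0.73), ([388.0, 267.0], 0.66), ([425.0, 320.0], 0.64), ([336.0, 280.0], 0.56)]
scene post_a [([264.0, 219.0], 0.52), ([256.0, 210.0], 0.39)]
scene funnel [([242.0, 203.0], 0.6)]
scene scrub_brush [([299.0, 252.0], 0.97), ([244.0, 202.0], 0.35)]
```

View pics/top0.png

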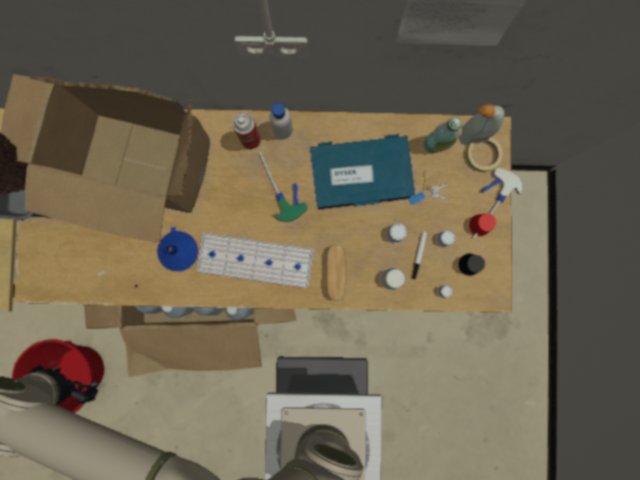

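View pics/scene0.png

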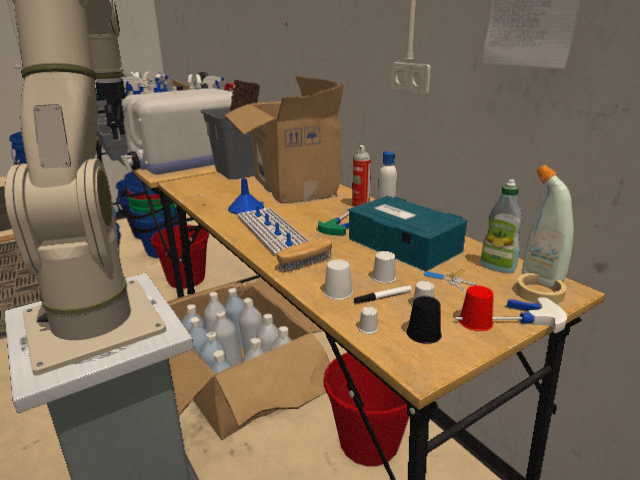

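The funnel is at top-view (177,250), to the left of the rack, so post_a takes the largest cup. The brush is at (336,272). Candidates in the top view are the light-grey cups at (394,279), (397,232), (447,238) and (446,291), plus a black one at (472,264) and a red one at (484,224), both look-alikes. I choose the four grey ones and rank them by size. Next I measure them and check a close crop.

Run:
```python
from h import *
im=imaging.camera("top")
c=cv2.resize(im[200:310,360:510],None,fx=5,fy=5,interpolation=cv2.INTER_CUBIC);cv2.imwrite("pics/crop1.png",c)
c=cv2.resize(im[225:295,190:320],None,fx=6,fy=6,interpolation=cv2.INTER_CUBIC);cv2.imwrite("pics/crop2.png",c)
for n,p,z in[("65",(394,279),.069),("56",(397.5,232.5),.058),("47",(447,238),.048),("38",(446,291),.04),("blk",(472,264),.069),("red",(484,224),.069),("funnel",(177,250),.05),("brush",(336,272),.046)]:
    print(n,ray("top",p,z).round(3))
hsv=cv2.cvtColor(im,cv2.COLOR_BGR2HSV);m=cv2.inRange(hsv,(100,120,40),(130,255,255))
n,l,s,ce=cv2.connectedComponentsWithStats(m)
for i in range(1,n):
    if s[i,4]>5 and 190<ce[i][0]<320 and 240<ce[i][1]<280: print(ce[i],s[i],ray("top",ce[i],.0445).round(4))
```

```text
65 [ 0.472 -0.181  0.069]
56 [ 0.598 -0.191  0.058]
47 [ 0.586 -0.328  0.048]
38 [ 0.442 -0.328  0.04 ]
blk [ 0.516 -0.391  0.069]
red [ 0.624 -0.424  0.069]
funnel [0.54  0.404 0.05 ]
brush [ 0.489 -0.027  0.046]
[211.72222222 253.88888889] [210 252   5   5  18] [0.5318 0.3104 0.0445]
[240.27777778 257.88888889] [238 256   5   5  18] [0.5224 0.2327 0.0445]
[268.8 262.2] [267 260   5   5  15] [0.5121 0.1552 0.0445]
[297.53333333 266.13333333] [296 264   4   5  15] [0.5028 0.0773 0.0445]
```

View pics/crop1.png

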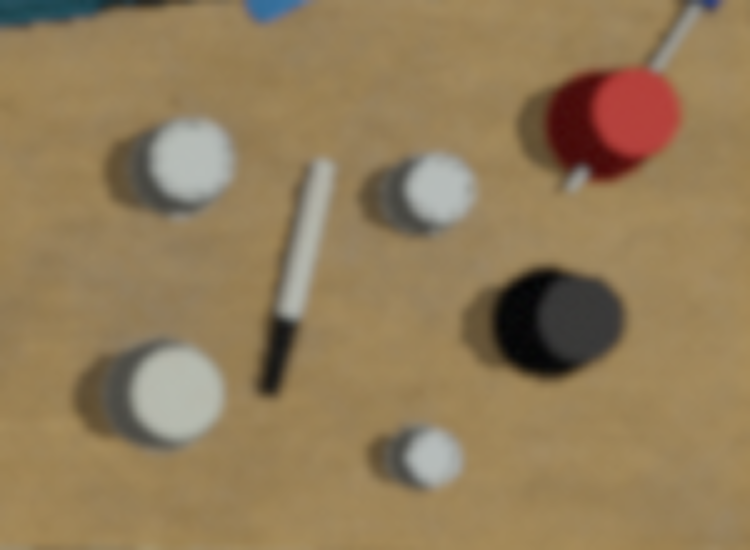

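View pics/crop2.png

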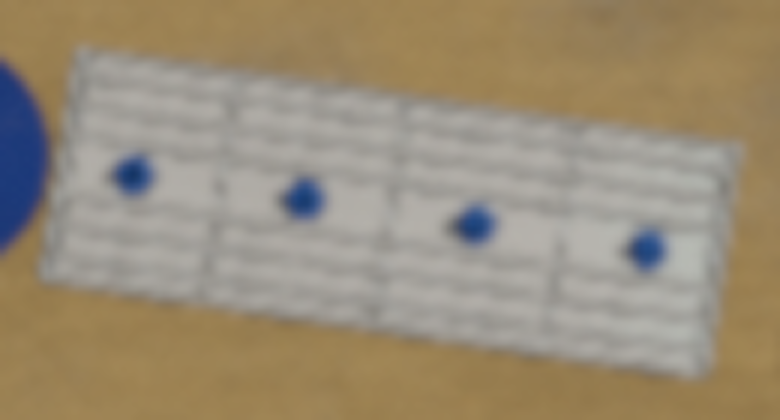

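The crop confirms four light-grey cups, and the red and black look-alikes are well clear of them. The sizes match: (395,279) is the largest, then (398,232), (448,238) and (446,291). The second crop shows the four posts, with the funnel at the left edge. I'll use one fixed tool orientation aligned with the rack.

```bash
cat >> h.py <<'E'
P={k:ray("top",p,z)[:2] for k,p,z in[("65",(395.2,278.6),.069),("56",(398.2,232),.058),("47",(447.8,238),.048),("38",(446.4,291.4),.04)]}
q=np.array([ray("top",p,.036)[:2] for p in[(211.7,253.9),(240.3,257.9),(268.8,262.2),(297.5,266.1)]])
d=(q[0]-q[3]);d/=np.linalg.norm(d)
for i,k in enumerate("abcd"):P[k]=q.mean(0)+d*.08*(1.5-i)
RT=np.array([[d[0],d[1],0],[d[1],-d[0],0],[0,0,-1]]).T
def go(xyz,o=None):
    o=o or sensors.get_obs();R=Ro.from_quat(o["ee_rot"])
    print("to",np.round(xyz,3),"rows:",R.inv().apply(np.array(xyz)-o["position"]).round(4),(R.inv()*Ro.from_matrix(RT)).as_rotvec().round(3))
E
python3 - <<'E'
from h import *
print({k:v.round(4) for k,v in P.items()},np.linalg.norm(q[0]-q[3]),d)
go([.5,.15,.25]);go([*P["65"],.2])
E
```

```text
{'65': array([ 0.4732, -0.1843]), '56': array([ 0.5992, -0.1929]), '47': array([ 0.5863, -0.3302]), '38': array([ 0.4411, -0.3288]), 'a': array([0.5324, 0.314 ]), 'b': array([0.5226, 0.2346]), 'c': array([0.5127, 0.1552]), 'd': array([0.5029, 0.0758])} 0.23628493029125183 [0.12308456 0.99239619]
to [0.5  0.15 0.25] rows: [-0.4136 -0.3065 -0.0017] [ 0.    -0.     1.329]
to [ 0.473 -0.184  0.2  ] rows: [-0.5079 -0.6284  0.0483] [ 0.    -0.     1.329]
```

```bash
python3 -m inch '[[[-0.41,-0.307,0,0,0,1.329,-1],[-0.41,-0.307,0,0,0,1.329,-1],[-0.41,-0.307,0,0,0,1.329,-1],[-0.41,-0.307,0,0,0,1.329,-1],[-0.41,-0.307,0,0,0,1.329,-1],[-0.41,-0.307,0,0,0,1.329,-1],[-0.41,-0.307,0,0,0,1.329,-1],[-0.41,-0.307,0,0,0,1.329,-1],[-0.41,-0.307,0,0,0,1.329,-1],[-0.508,-0.628,0.04,0,0,1.329,-1]]]' 40
python3 -c "
from h import *
go([*P['65'],.2])"
```

```text
clock: 1.85
position: [0.4668, 0.152, 0.2438]
ee_rot: [0.751, 0.66, 0.001, 0.001]
ft_force: [0.5, -0.8, -0.3]
grip_width: 0.998
grasp_force: 0.0
to [ 0.473 -0.184  0.2  ] rows: [-0.3327  0.0494  0.0437] [ 0.002 -0.001 -0.005]
```

```bash
python3 -m inch '[[[-0.333,0.05,0.043,0,0,0,-1],[-0.333,0.05,0.043,0,0,0,-1],[-0.333,0.05,0.043,0,0,0,-1],[-0.333,0.05,0.043,0,0,0,-1],[-0.333,0.05,0.043,0,0,0,-1],[-0.333,0.05,0.043,0,0,0,-1],[-0.333,0.05,0.043,0,0,0,-1],[-0.333,0.05,0.043,0,0,0,-1],[-0.333,0.05,0.043,0,0,0,-1],[-0.333,0.05,0.043,0,0,0,-1]]]'
python3 - <<'E'
from h import *
go([*P['65'],.2])
cv2.imwrite("pics/w1.png",imaging.camera("wrist"))
c=imaging.calibration("wrist");print(np.round(c["tool_from_camera"],3))
for r in spotter.look_for("cup_65","wrist"): print(np.round(r["pixel"]),r["conf"],ray("wrist",r["pixel"],.06).round(3))
E
```

```text
clock: 2.85
position: [0.4736, -0.1818, 0.2002]
ee_rot: [0.749, 0.663, 0.0, -0.0]
ft_force: [0.3, 0.8, 0.0]
grip_width: 0.996
grasp_force: 0.0
to [ 0.473 -0.184  0.2  ] rows: [-0.0026 -0.0001  0.0002] [ 0.    -0.001  0.002]
[[ 0.001 -0.95  -0.313  0.081]
 [ 1.     0.001  0.002 -0.   ]
 [-0.002 -0.313  0.95  -0.127]
 [ 0.     0.     0.     1.   ]]
[392. 402.] 0.88 [ 0.519 -0.353  0.06 ]
[325. 220.] 0.81 [ 0.478 -0.174  0.06 ]
[473. 215.] 0.7 [ 0.591 -0.184  0.06 ]
[520. 465.] 0.68 [ 0.641 -0.447  0.06 ]
```

View pics/w1.png

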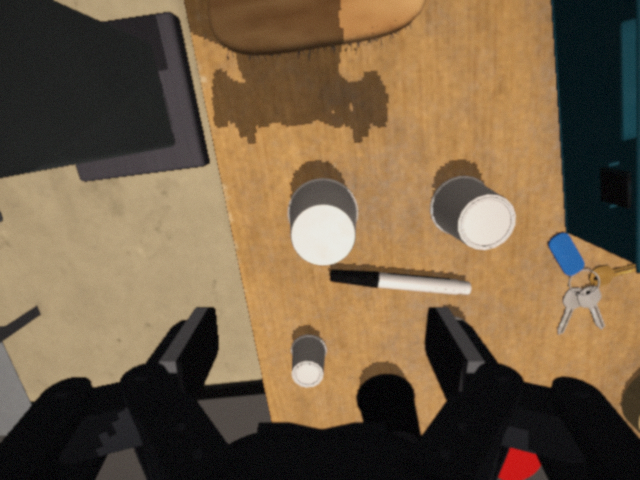

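The wrist view shows cup_65's top centred near (323,234), cup_56's top near (487,221) and cup_38's top near (307,373). I'll compare these with the top-camera estimates.

Run:
```python
from h import *
o=sensors.get_obs()
for k,p,z in[("65",(323,234),.069),("56",(487,221),.058),("38",(307,373),.04)]:print(k,ray("wrist",p,z,o)[:2].round(4),P[k].round(4))
go([*((ray("wrist",(323,234),.069,o)[:2]+P["65"])/2),.042],o)
```

```text
65 [ 0.4754 -0.1822] [ 0.4732 -0.1843]
56 [ 0.6021 -0.1903] [ 0.5992 -0.1929]
38 [ 0.443  -0.3274] [ 0.4411 -0.3288]
to [ 0.474 -0.183  0.042] rows: [-0.0017  0.0008  0.1583] [ 0.    -0.001  0.003]
```

```bash
python3 -m inch '[[[-0.001,0.001,0.05,0,0,0,-1],[-0.001,0.001,0.1,0,0,0,-1],[-0.001,0.001,0.13,0,0,0,-1],[-0.001,0.001,0.158,0,0,0,-1],[-0.001,0.001,0.158,0,0,0,-1],[-0.001,0.001,0.158,0,0,0,1],[-0.001,0.001,0.158,0,0,0,1],[-0.001,0.001,0.158,0,0,0,1],[-0.001,0.001,0.158,0,0,0,1],[-0.001,0.001,0.158,0,0,0,1]]]' 30
python3 -m inch '[[[0,0,0,0,0,0,1],[0,0,0,0,0,0,1],[0,0,-0.02,0,0,0,1],[0,0,-0.06,0,0,0,1],[0,0,-0.1,0,0,0,1],[0,0,-0.1,0,0,0,1]]]'
python3 - <<'E'
from h import *
cv2.imwrite("pics/w2.png",imaging.camera("wrist"))
E
```

```text
clock: 3.95
position: [0.4757, -0.1841, 0.0442]
ee_rot: [0.749, 0.662, 0.001, 0.001]
ft_force: [-0.8, 0.5, 6.0]
grip_width: 0.644
grasp_force: 30.6
clock: 4.55
position: [0.4773, -0.1852, 0.1483]
ee_rot: [0.749, 0.662, 0.004, 0.003]
ft_force: [0.2, -0.4, -0.2]
grip_width: 0.64
grasp_force: 32.0
```

View pics/w2.png

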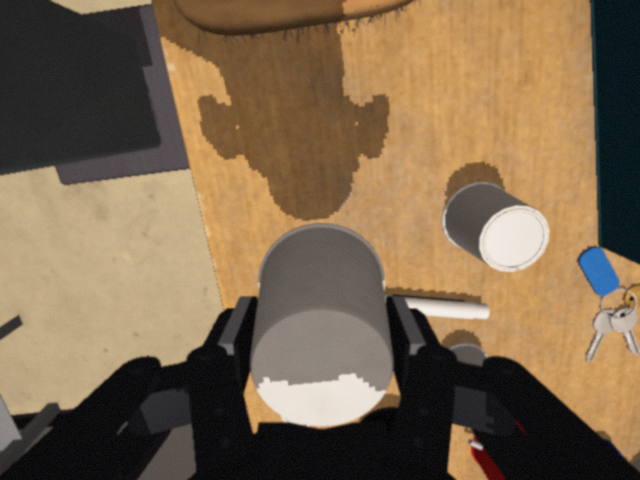

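The cup is held upright between the pads, with its top centred near (321,369).

```bash
cat >> h.py <<'E'
def held(px,dz,o=None):
    o=o or sensors.get_obs();return totool(ray("wrist",px,o["position"][2]+dz,o),o).round(4)
E
python3 - <<'E'
from h import *
print(held((321,369),.025),"mouth far edge",held((321,224),-.044))
o=sensors.get_obs();print(o["clock"])
go([*P["a"],.148])
E
```

```text
[ 0.0014  0.0001 -0.025 ] mouth far edge [0.0323 0.0001 0.044 ]
4.6
to [0.532 0.314 0.148] rows: [ 0.5015 -0.0053 -0.0016] [ 0.007 -0.001  0.001]
```

```bash
python3 -m inch '[[[0.5,-0.005,0,0.007,0,0,1],[0.5,-0.005,0,0.007,0,0,1],[0.5,-0.005,0,0.007,0,0,1],[0.5,-0.005,0,0.007,0,0,1],[0.5,-0.005,0,0.007,0,0,1],[0.5,-0.005,0,0.007,0,0,1],[0.5,-0.005,0,0.007,0,0,1],[0.5,-0.005,0,0.007,0,0,1],[0.5,-0.005,0,0.007,0,0,1],[0.5,-0.005,0,0.007,0,0,1]]]'
python3 -m inch '[[[0.002,0,0,0,0,0,1],[0.002,0,0,0,0,0,1],[0.002,0,0,0,0,0,1]]]'
python3 - <<'E'
from h import *
go([*P["a"],.062])
cv2.imwrite("pics/w3.png",imaging.camera("wrist"))
im=imaging.camera("scene");cv2.imwrite("pics/s3.png",cv2.resize(im[130:290,180:380],None,fx=4,fy=3.75)[:600])
E
```

```text
clock: 5.6
position: [0.5302, 0.3149, 0.1421]
ee_rot: [0.749, 0.662, -0.002, -0.003]
ft_force: [1.4, -0.5, -0.4]
grip_width: 0.642
grasp_force: 32.0
clock: 5.9
position: [0.531, 0.3133, 0.142]
ee_rot: [0.75, 0.662, -0.003, -0.002]
ft_force: [0.4, -1.4, 0.6]
grip_width: 0.639
grasp_force: 32.0
to [0.532 0.314 0.062] rows: [0.0009 0.0019 0.08  ] [-0.007  0.001 -0.001]
```

View pics/w3.png

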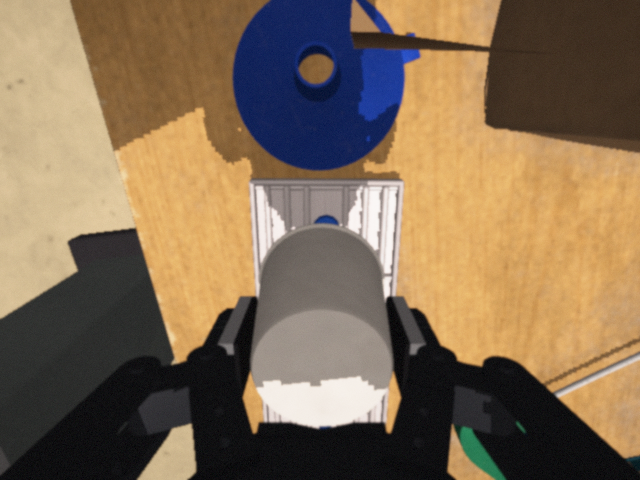

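Post_a's far edge shows just past the rim at (325,215), and the tray spans columns 251–402. I'll compute the post position from this and use it as a check.

Run:
```python
from h import *
o=sensors.get_obs()
e=ray("wrist",(325,215),.0445,o)[:2];print("post est",(e-d*.005).round(4),P["a"].round(4))
for px in((251,182),(402,181)):print(totool(ray("wrist",px,.014,o),o).round(4), totool([*P["a"],.016],o).round(4))
```

```text
post est [0.5355 0.3305] [0.5324 0.314 ]
[ 0.0388 -0.0493  0.1287] [0.0011 0.002  0.1264]
[0.0398 0.0572 0.128 ] [0.0011 0.002  0.1264]
```

The blue at (325,215) is the post's wider base collar. The tray edge puts the post about (+0.003, +0.004) from the tool, which agrees with the top view to about 2 mm, so I'm lowering the cup.

```bash
python3 -m inch '[[[0.002,0.003,0.03,-0.006,0,0,1],[0.002,0.003,0.06,-0.006,0,0,1],[0.002,0.003,0.072,-0.006,0,0,1],[0.002,0.003,0.076,-0.006,0,0,1],[0.002,0.003,0.079,-0.006,0,0,1],[0.002,0.003,0.079,-0.006,0,0,1]]]'
python3 -c "
from h import *
go([*P['a'],.062])"
```

```text
clock: 6.6
position: [0.5341, 0.3166, 0.0641]
ee_rot: [0.749, 0.662, 0.0, -0.0]
ft_force: [-0.3, -0.2, 0.0]
grip_width: 0.645
grasp_force: 32.0
to [0.532 0.314 0.062] rows: [-0.0028 -0.0013  0.0021] [-0.    -0.001  0.   ]
```

```bash
python3 -m inch '[[[-0.001,0,0.002,0,0,0,1],[-0.001,0,0.003,0,0,0,1],[-0.001,0,0.003,0,0,0,1]]]'
```

```text
clock: 6.9
position: [0.5336, 0.3156, 0.0605]
ee_rot: [0.749, 0.662, 0.0, -0.0]
ft_force: [-0.1, -0.1, -0.2]
grip_width: 0.644
grasp_force: 32.1
```

```bash
python3 -m inch '[[[0,0,0.001,0,0,0,1],[0,0,0.002,0,0,0,1],[0,0,0.002,0,0,0,1]]]'
```

```text
clock: 7.2
position: [0.5338, 0.3157, 0.0601]
ee_rot: [0.749, 0.662, 0.0, -0.001]
ft_force: [-5.8, -4.6, 18.0]
grip_width: 0.642
grasp_force: 34.6
```

```bash
python3 -m inch '[[[0,0,-0.0015,0,0,0,1],[0,0,-0.0015,0,0,0,-1],[0,0,-0.0015,0,0,0,-1],[0,0,-0.0015,0,0,0,-1],[0,0,-0.0015,0,0,0,-1],[0,0,-0.0015,0,0,0,-1],[0,0,-0.04,0,0,0,-1],[0,0,-0.09,0,0,0,-1],[0,0,-0.12,0,0,0,-1],[0,0,-0.12,0,0,0,-1]]]'
python3 - <<'E'
from h import *
im=imaging.camera("wrist");cv2.imwrite("pics/w4.png",im)
go([.6007,-.1916,.18]);go([.6007,-.1916,.042])
E
```

```text
clock: 8.2
position: [0.5357, 0.3165, 0.1833]
ee_rot: [0.749, 0.662, 0.004, -0.0]
ft_force: [-0.2, 0.1, -1.3]
grip_width: 1.001
grasp_force: 0.0
to [ 0.601 -0.192  0.18 ] rows: [-0.4956  0.128  -0.0009] [ 0.002 -0.003  0.   ]
to [ 0.601 -0.192  0.042] rows: [-0.4961  0.1277  0.1371] [ 0.002 -0.003  0.   ]
```

View pics/w4.png

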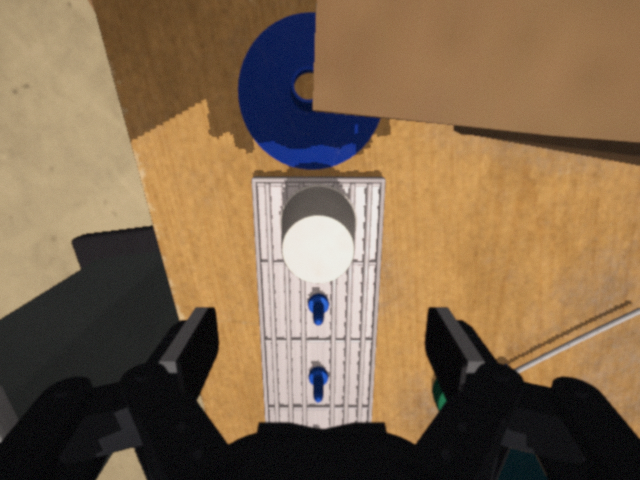

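Cup_65 stands on post_a, upright and centred at about (318,248). Posts b and c have collars at (318,300) and (318,374), with tips at (319,320) and (319,397).

```bash
python3 - <<'E'
from h import *
o=sensors.get_obs()
print("cup65",ray("wrist",(318,247),.085,o)[:2].round(4),P["a"].round(4))
for k,b,t in(("b",(318,302),(319,319)),("c",(318,375),(319,396))):print(k,ray("wrist",b,.02,o)[:2].round(4),ray("wrist",t,.0445,o)[:2].round(4),P[k].round(4))
E
python3 -m inch '[[[-0.496,0.128,0,0.002,-0.003,0,-1],[-0.496,0.128,0,0.002,-0.003,0,-1],[-0.496,0.128,0,0.002,-0.003,0,-1],[-0.496,0.128,0,0.002,-0.003,0,-1],[-0.496,0.128,0,0.002,-0.003,0,-1],[-0.496,0.128,0,0.002,-0.003,0,-1],[-0.496,0.128,0,0.002,-0.003,0,-1],[-0.496,0.128,0,0.002,-0.003,0,-1],[-0.496,0.128,0,0.002,-0.003,0,-1],[-0.496,0.128,0,0.002,-0.003,0,-1]]]'
python3 -m inch '[[[-0.496,0.128,0,0.002,-0.003,0,-1]]]' >/dev/null 2>&1 </dev/null & sleep 0; kill $! 2>/dev/null; python3 -c "
from h import *
go([.6007,-.1916,.042])"
```

```text
cup65 [0.5333 0.3185] [0.5324 0.314 ]
b [0.5236 0.2445] [0.5243 0.2418] [0.5226 0.2346]
c [0.5139 0.1673] [0.5146 0.1643] [0.5127 0.1552]
clock: 9.25
position: [0.5975, -0.182, 0.1765]
ee_rot: [0.749, 0.662, -0.003, -0.001]
ft_force: [0.8, 1.0, -0.1]
grip_width: 0.999
grasp_force: 0.0
to [ 0.601 -0.192  0.042] rows: [-0.0088  0.005   0.1345] [-0.005  0.003  0.001]
```

```bash
sleep 1
python3 - <<'E'
from h import *
o=sensors.get_obs();print(o["clock"]);go([.6007,-.1916,.042],o)
im=imaging.camera("wrist")
g=cv2.cvtColor(im,cv2.COLOR_BGR2GRAY);m=cv2.inRange(g,190,255);n,l,s,ce=cv2.connectedComponentsWithStats(m)
for i in range(1,n):
    if s[i,4]>300: print(ce[i].round(),s[i],ray("wrist",ce[i],.058,o)[:2].round(4))
E
```

```text
9.25
to [ 0.601 -0.192  0.042] rows: [-0.0088  0.005   0.1345] [-0.005  0.003  0.001]
[584.  58.] [ 546    0   79  116 7208] [ 0.7723 -0.0852]
[328. 250.] [ 297  221   63   59 2803] [ 0.6012 -0.1914]
[294. 312.] [ 246  303   99   18 1037] [ 0.5691 -0.2381]
[333. 396.] [ 312  379   43   34 1136] [ 0.5899 -0.3209]
```

```bash
python3 -m inch '[[[-0.007,0.004,0.04,-0.004,0.003,0,-1],[-0.007,0.004,0.08,-0.004,0.003,0,-1],[-0.007,0.004,0.08,-0.004,0.003,0,-1]]]'; python3 -c "
from h import *
go([.601,-.1916,.038])"
```

```text
clock: 9.6
position: [0.5969, -0.1869, 0.0916]
ee_rot: [0.749, 0.662, -0.003, -0.004]
ft_force: [-0.9, 1.4, -0.0]
grip_width: 0.999
grasp_force: 0.0
to [ 0.601 -0.192  0.038] rows: [-0.0042  0.0051  0.0535] [-0.01 -0.   -0.  ]
```

```bash
python3 -m inch '[[[-0.004,0.004,0.03,-0.01,0,0,-1],[-0.004,0.004,0.053,-0.01,0,0,-1],[-0.004,0.004,0.053,-0.01,0,0,-1],[-0.004,0.004,0.053,-0.01,0,0,1],[-0.004,0.004,0.053,-0.01,0,0,1],[-0.004,0.004,0.053,-0.01,0,0,1],[-0.004,0.004,0.053,-0.01,0,0,1],[-0.004,0.004,0.053,-0.01,0,0,1],[-0.004,0.004,0.053,-0.01,0,0,1]]]' 30
python3 -m inch '[[[0,0,0,0,0,0,1],[0,0,-0.03,0,0,0,1],[0,0,-0.07,0,0,0,1],[0,0,-0.09,0,0,0,1],[0,0,-0.1,0,0,0,1]]]'
python3 -c "
from h import *
go([*P['c'],.142])"
```

```text
clock: 10.5
position: [0.6059, -0.1928, 0.0471]
ee_rot: [0.749, 0.662, 0.005, 0.005]
ft_force: [0.6, 0.1, 4.6]
grip_width: 0.544
grasp_force: 30.1
clock: 11.0
position: [0.6045, -0.1928, 0.1483]
ee_rot: [0.749, 0.662, 0.005, 0.006]
ft_force: [0.6, 0.9, -1.3]
grip_width: 0.552
grasp_force: 31.2
to [0.513 0.155 0.142] rows: [ 0.3341 -0.1339  0.0043] [ 0.015 -0.     0.   ]
```

```bash
python3 -m inch '[[[0.334,-0.134,0,0.015,0,0,1],[0.334,-0.134,0,0.015,0,0,1],[0.334,-0.134,0,0.015,0,0,1],[0.334,-0.134,0,0.015,0,0,1],[0.334,-0.134,0,0.015,0,0,1],[0.334,-0.134,0,0.015,0,0,1],[0.334,-0.134,0,0.015,0,0,1],[0.334,-0.134,0,0.015,0,0,1],[0.334,-0.134,0,0.015,0,0,1],[0.334,-0.134,0,0.015,0,0,1]]]'
python3 - <<'E'
from h import *
im=imaging.camera("wrist");cv2.imwrite("pics/w5.png",im)
E
```

```text
clock: 12.0
position: [0.5116, 0.1541, 0.1434]
ee_rot: [0.75, 0.662, -0.002, -0.001]
ft_force: [0.7, 0.1, 0.5]
grip_width: 0.55
grasp_force: 31.2
```

View pics/w5.png

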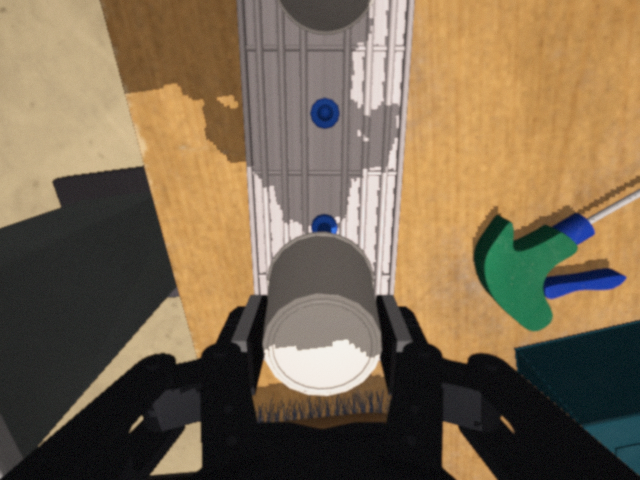

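Cup_56 is held upright, with its top centred at about (322,346). Post b is seen straight down at (325,113). The collar edge of post c shows at (324,215).

Run:
```python
from h import *
o=sensors.get_obs()
for z in(.0445,.02):print("b",ray("wrist",(325,113),z,o)[:2].round(4),totool(ray("wrist",(325,113),z,o),o).round(4),P["b"].round(4))
print("c far collar",totool(ray("wrist",(324,215),.02,o),o).round(4))
print("held",held((322,346),.011,o),held((321,232),-.047,o))
```

```text
b [0.5245 0.2371] [0.0846 0.0025 0.0989] [0.5226 0.2346]
b [0.5247 0.2375] [0.085  0.0027 0.1234] [0.5226 0.2346]
c far collar [0.0162 0.0023 0.1235]
held [ 0.0007  0.0005 -0.011 ] [0.0273 0.0001 0.047 ]
```

```bash
python3 -m inch '[[[0.05,0.002,0,0,0,0,1],[0.084,0.002,0,0,0,0,1],[0.084,0.002,0,0,0,0,1],[0.084,0.002,0.04,0,0,0,1],[0.084,0.002,0.065,0,0,0,1],[0.084,0.002,0.074,0,0,0,1],[0.084,0.002,0.076,0,0,0,1],[0.084,0.002,0.076,0,0,0,1]]]'
python3 -c "
from h import *
go([.5246,.2373,.063])"
```

```text
clock: 12.85
position: [0.5243, 0.238, 0.0685]
ee_rot: [0.75, 0.662, -0.001, -0.001]
ft_force: [0.0, 0.3, -0.1]
grip_width: 0.55
grasp_force: 31.2
to [0.525 0.237 0.063] rows: [-0.0007  0.0004  0.0055] [-0.003 -0.    -0.001]
```

```bash
python3 -m inch '[[[0,0,0.002,0,0,0,1],[0,0,0.004,0,0,0,1],[0,0,0.005,0,0,0,1],[0,0,0.005,0,0,0,1]]]'
```

```text
clock: 13.25
position: [0.5238, 0.239, 0.0633]
ee_rot: [0.749, 0.662, -0.001, -0.001]
ft_force: [-1.3, -0.2, 4.2]
grip_width: 0.548
grasp_force: 31.6
```

```bash
python3 -m inch '[[[0,0,0,0,0,0,-1],[0,0,0,0,0,0,-1],[0,0,0,0,0,0,-1],[0,0,0,0,0,0,-1],[0,0,0,0,0,0,-1],[0,0,-0.04,0,0,0,-1],[0,0,-0.09,0,0,0,-1],[0,0,-0.12,0,0,0,-1],[0,0,-0.12,0,0,0,-1]]]'
python3 -c "
from h import *
cv2.imwrite('pics/w6.png',imaging.camera('wrist'))
go([.588,-.3295,.18])"
```

```text
clock: 14.15
position: [0.526, 0.2395, 0.1873]
ee_rot: [0.749, 0.662, 0.002, -0.001]
ft_force: [-0.2, 0.8, 0.2]
grip_width: 1.001
grasp_force: 0.0
to [ 0.588 -0.33   0.18 ] rows: [-0.5566  0.1325  0.0028] [-0.001 -0.003  0.   ]
```

View pics/w6.png

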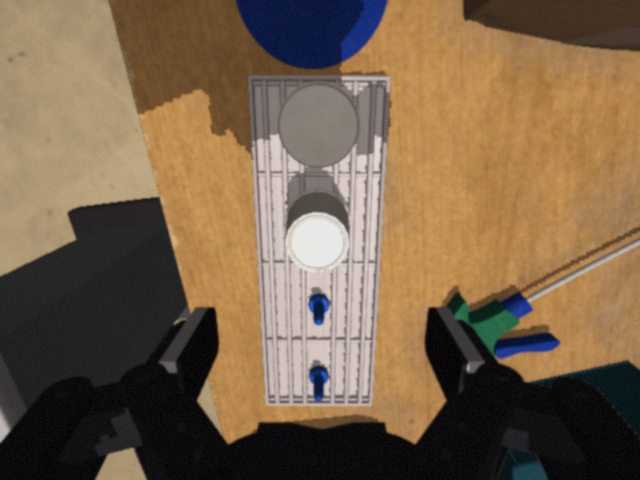

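Both cups stand upright, cup_65 at (318,125) and cup_56 at (317,240). Posts c and d are free at (319,303) and (318,376). Next is cup_47.

```bash
python3 -m inch '[[[-0.557,0.132,0,0,-0.003,0,-1],[-0.557,0.132,0,0,-0.003,0,-1],[-0.557,0.132,0,0,-0.003,0,-1],[-0.557,0.132,0,0,-0.003,0,-1],[-0.557,0.132,0,0,-0.003,0,-1],[-0.557,0.132,0,0,-0.003,0,-1],[-0.557,0.132,0,0,-0.003,0,-1],[-0.557,0.132,0,0,-0.003,0,-1],[-0.557,0.132,0,0,-0.003,0,-1],[-0.557,0.132,0,0,-0.003,0,-1]]]'
python3 -m inch '[[[-0.06,0.015,0,0,0,0,-1],[-0.06,0.015,0,0,0,0,-1],[-0.06,0.015,0,0,0,0,-1]]]'
cat >> h.py <<'E'
def bright(z):
    o=sensors.get_obs();im=imaging.camera("wrist")
    g=cv2.cvtColor(im,cv2.COLOR_BGR2GRAY);m=cv2.inRange(g,190,255);n,l,s,ce=cv2.connectedComponentsWithStats(m)
    for i in range(1,n):
        if s[i,4]>300: print(ce[i].round(),s[i],ray("wrist",ce[i],z,o)[:2].round(4))
    return o
E
python3 - <<'E'
from h import *
o=bright(.048);go([.588,-.3295,.032],o)
E
```

```text
clock: 15.2
position: [0.578, -0.2599, 0.1804]
ee_rot: [0.749, 0.662, -0.003, -0.001]
ft_force: [1.0, 1.1, 0.5]
grip_width: 0.997
grasp_force: 0.0
clock: 15.5
position: [0.5844, -0.3224, 0.1803]
ee_rot: [0.751, 0.661, -0.004, -0.001]
ft_force: [-0.2, 0.5, -0.2]
grip_width: 1.005
grasp_force: 0.0
[297. 153.] [ 253  142   89   21 1220] [ 0.5742 -0.2622]
[329. 240.] [ 305  217   49   47 1811] [ 0.5891 -0.3292]
[145. 258.] [127 241  37  35 973] [ 0.4467 -0.3259]
[579. 317.] [562 271  53  90 692] [ 0.7831 -0.42  ]
[544. 367.] [521 349  42  37 978] [ 0.758  -0.4667]
to [ 0.588 -0.33   0.032] rows: [-0.006   0.0055  0.1483] [-0.007  0.004 -0.004]
```

```bash
python3 -m inch '[[[-0.006,0.005,0.05,-0.006,0.003,-0.003,-1],[-0.006,0.005,0.1,-0.006,0.003,-0.003,-1],[-0.006,0.005,0.13,-0.006,0.003,-0.003,-1],[-0.006,0.005,0.13,-0.006,0.003,-0.003,-1]]]'
python3 -c "
from h import *
go([.588,-.3295,.032])"
```

```text
clock: 15.95
position: [0.5878, -0.3221, 0.0469]
ee_rot: [0.747, 0.664, -0.001, -0.004]
ft_force: [0.0, 0.4, -0.8]
grip_width: 0.999
grasp_force: 0.0
to [ 0.588 -0.33   0.032] rows: [-0.0074  0.0012  0.0149] [-0.006 -0.004  0.006]
```

```bash
python3 -m inch '[[[-0.006,0.001,0.012,0,0,0,-1],[-0.006,0.001,0.013,0,0,0,-1]]]'
python3 - <<'E'
from h import *
o=sensors.get_obs();im=imaging.camera("wrist")
cv2.imwrite("pics/w7.png",im);go([.588,-.3295,.032],o)
E
```

```text
clock: 16.15
position: [0.5905, -0.333, 0.0399]
ee_rot: [0.748, 0.664, 0.001, 0.001]
ft_force: [0.3, -0.2, -0.2]
grip_width: 1.001
grasp_force: 0.0
to [ 0.588 -0.33   0.032] rows: [ 0.0032 -0.003   0.0078] [0.003 0.001 0.004]
```

View pics/w7.png

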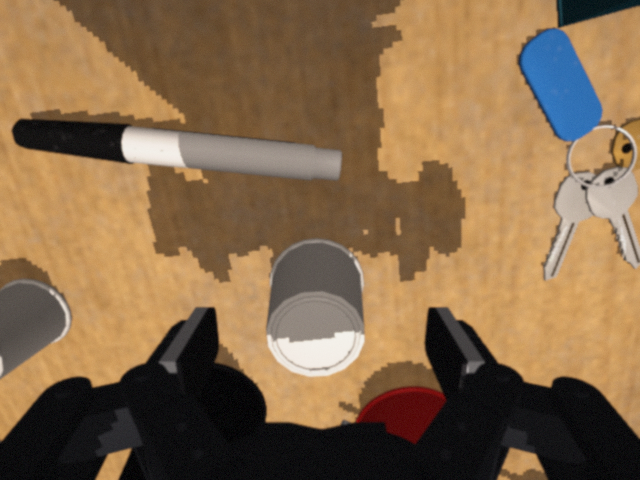

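Cup_47 sits between the fingers, with its top centred at about (316,333). The black and red look-alikes are lower in the picture and clear of the fingers.

```bash
python3 -c "
from h import *
o=sensors.get_obs();print(o['position'],held((316,333),.048-o['position'][2],o))"
python3 -m inch '[[[0,0,0.004,0,0,0,-1],[0,0,0.004,0,0,0,-1]]]'
python3 -c "
from h import *
o=sensors.get_obs();print(o['position'])"
```

```text
[ 0.59054284 -0.33309309  0.04022067] [ 0.0042 -0.0018 -0.0078]
clock: 16.4
position: [0.5904, -0.3326, 0.0357]
ee_rot: [0.748, 0.664, 0.001, 0.001]
ft_force: [-0.3, 0.5, 0.6]
grip_width: 1.003
grasp_force: 0.0
[ 0.59038772 -0.33260924  0.03572139]
```

```bash
python3 -m inch '[[[0.004,-0.002,0.003,0,0,0,-1],[0.004,-0.002,0.003,0,0,0,-1],[0.004,-0.002,0.003,0,0,0,1],[0.004,-0.002,0.003,0,0,0,1],[0.004,-0.002,0.003,0,0,0,1],[0.004,-0.002,0.003,0,0,0,1],[0.004,-0.002,0.003,0,0,0,1],[0.004,-0.002,0.003,0,0,0,1],[0.004,-0.002,0.003,0,0,0,1]]]' 30
python3 -m inch '[[[0,0,0,0,0,0,1],[0,0,-0.03,0,0,0,1],[0,0,-0.07,0,0,0,1],[0,0,-0.1,0,0,0,1],[0,0,-0.1,0,0,0,1]]]'
python3 -c "
from h import *
go([.505,.0785,.14])"
```

```text
clock: 17.3
position: [0.5886, -0.3286, 0.0324]
ee_rot: [0.748, 0.663, 0.001, 0.001]
ft_force: [-0.2, 0.6, 3.5]
grip_width: 0.465
grasp_force: 30.0
clock: 17.8
position: [0.5901, -0.3298, 0.1367]
ee_rot: [0.748, 0.663, 0.002, 0.004]
ft_force: [0.8, -1.3, 0.0]
grip_width: 0.467
grasp_force: 30.6
to [0.505 0.078 0.14 ] rows: [ 0.3951 -0.1334 -0.0052] [0.008 0.002 0.003]
```

```bash
python3 -m inch '[[[0.395,-0.133,-0.005,0.007,0,0.002,1],[0.395,-0.133,-0.005,0.007,0,0.002,1],[0.395,-0.133,-0.005,0.007,0,0.002,1],[0.395,-0.133,-0.005,0.007,0,0.002,1],[0.395,-0.133,-0.005,0.007,0,0.002,1],[0.395,-0.133,-0.005,0.007,0,0.002,1],[0.395,-0.133,-0.005,0.007,0,0.002,1],[0.395,-0.133,-0.005,0.007,0,0.002,1],[0.395,-0.133,-0.005,0.007,0,0.002,1],[0.395,-0.133,-0.005,0.007,0,0.002,1]]]'
python3 - <<'E'
from h import *
o=sensors.get_obs();im=imaging.camera("wrist");cv2.imwrite("pics/w8.png",im)
go([.5147,.158,.14],o)
hsv=cv2.cvtColor(im,cv2.COLOR_BGR2HSV);m=cv2.inRange(hsv,(100,120,40),(130,255,255));n,l,s,ce=cv2.connectedComponentsWithStats(m)
for i in range(1,n):
    if s[i,4]>100: print(ce[i].round(),s[i],ray("wrist",ce[i],.03,o)[:2].round(4),totool(ray("wrist",ce[i],.03,o),o).round(4))
E
```

```text
clock: 18.8
position: [0.5024, 0.0833, 0.1362]
ee_rot: [0.747, 0.665, -0.002, -0.003]
ft_force: [-0.3, -1.1, -0.2]
grip_width: 0.466
grasp_force: 30.6
to [0.515 0.158 0.14 ] rows: [ 0.0756  0.0035 -0.0038] [-0.006 -0.001  0.007]
[326. 127.] [312 112  29  30 660] [0.5138 0.1593] [0.0767 0.0032 0.1062]
[610. 129.] [584 115  45  33 814] [0.6886 0.1382] [0.076  0.1792 0.1051]
[604. 198.] [ 571  184   69   29 1189] [0.6903 0.0947] [0.0331 0.1859 0.105 ]
[324. 241.] [312 229  26  23 477] [0.5045 0.0859] [0.0028 0.0024 0.1062]
```

View pics/w8.png

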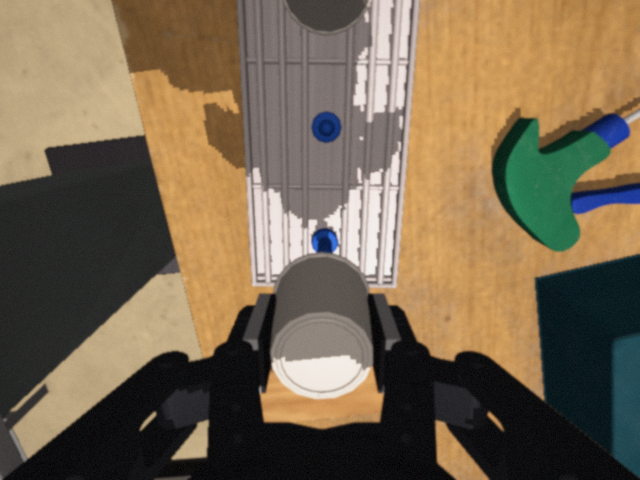

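Cup_47 is held upright, and post c is seen straight down at (326,127).

```bash
python3 -c "
from h import *
print(held((321,353),.0156))"; python3 -m inch '[[[0.05,0.003,0,-0.005,0,0.006,1],[0.076,0.003,0,-0.005,0,0.006,1],[0.076,0.003,0,-0.005,0,0.006,1],[0.076,0.003,0.04,-0.005,0,0.006,1],[0.076,0.003,0.07,-0.005,0,0.006,1],[0.076,0.003,0.081,-0.005,0,0.006,1],[0.076,0.003,0.083,-0.005,0,0.006,1],[0.076,0.003,0.083,-0.005,0,0.006,1]]]'
python3 -m inch '[[[0,0,0.001,0,0,0,1],[0,0,0.001,0,0,0,1]]]'
```

```text
[ 0.0009  0.0001 -0.0156]
clock: 19.65
position: [0.5162, 0.1539, 0.0547]
ee_rot: [0.751, 0.66, 0.0, 0.0]
ft_force: [-0.0, 0.3, -0.7]
grip_width: 0.464
grasp_force: 30.6
clock: 19.85
position: [0.5161, 0.155, 0.054]
ee_rot: [0.751, 0.66, 0.001, 0.0]
ft_force: [-0.0, 0.0, -0.1]
grip_width: 0.463
grasp_force: 30.6
```

```bash
python3 -m inch '[[[0.003,-0.001,0.002,0,0,0,1],[0.003,-0.001,0.004,0,0,0,1],[0.003,-0.001,0.005,0,0,0,1],[0.003,-0.001,0.005,0,0,0,1]]]'
```

```text
clock: 20.25
position: [0.5149, 0.1584, 0.0483]
ee_rot: [0.751, 0.661, 0.0, -0.0]
ft_force: [-1.0, 1.8, 5.1]
grip_width: 0.46
grasp_force: 31.2
```

Contact with the wires at the expected height. I release, then go to cup_38.

```bash
python3 -m inch '[[[0,0,0,0,0,0,-1],[0,0,0,0,0,0,-1],[0,0,0,0,0,0,-1],[0,0,0,0,0,0,-1],[0,0,0,0,0,0,-1],[0,0,0,0,0,0,-1],[0,0,-0.04,0,0,0,-1],[0,0,-0.09,0,0,0,-1],[0,0,-0.13,0,0,0,-1],[0,0,-0.13,0,0,0,-1]]]'
python3 -c "
from h import *
go([.4425,-.328,.18])"
```

```text
clock: 21.25
position: [0.5175, 0.1585, 0.1835]
ee_rot: [0.751, 0.66, 0.004, 0.001]
ft_force: [0.8, -0.7, -0.2]
grip_width: 1.003
grasp_force: 0.0
to [ 0.442 -0.328  0.18 ] rows: [-0.4921 -0.0121  0.0007] [ 0.007 -0.006 -0.005]
```

```bash
python3 -m inch '[[[-0.492,-0.012,0,0.006,-0.005,-0.005,-1],[-0.492,-0.012,0,0.006,-0.005,-0.005,-1],[-0.492,-0.012,0,0.006,-0.005,-0.005,-1],[-0.492,-0.012,0,0.006,-0.005,-0.005,-1],[-0.492,-0.012,0,0.006,-0.005,-0.005,-1],[-0.492,-0.012,0,0.006,-0.005,-0.005,-1],[-0.492,-0.012,0,0.006,-0.005,-0.005,-1],[-0.492,-0.012,0,0.006,-0.005,-0.005,-1],[-0.492,-0.012,0,0.006,-0.005,-0.005,-1],[-0.492,-0.012,0,0.006,-0.005,-0.005,-1]]]'
python3 -m inch '[[[0,0,0,0,0,0,-1],[0,0,0.04,0,0,0,-1],[0,0,0.08,0,0,0,-1],[0,0,0.08,0,0,0,-1],[0,0,0.08,0,0,0,-1]]]'
python3 - <<'E'
from h import *
o=bright(.04);go([.4425,-.328,.03],o)
E
```

```text
clock: 22.25
position: [0.4391, -0.331, 0.1777]
ee_rot: [0.749, 0.662, -0.004, -0.001]
ft_force: [0.4, -0.5, 0.6]
grip_width: 0.998
grasp_force: 0.0
clock: 22.75
position: [0.4393, -0.3288, 0.0983]
ee_rot: [0.749, 0.662, -0.004, -0.001]
ft_force: [1.0, -0.1, 0.3]
grip_width: 1.003
grasp_force: 0.0
[527. 120.] [ 450  102  159   35 3165] [ 0.5479 -0.2608]
[327. 271.] [ 300  246   55   50 2078] [ 0.4425 -0.3284]
to [ 0.442 -0.328  0.03 ] rows: [0.0015 0.0036 0.0683] [-0.007  0.005  0.   ]
```

```bash
python3 -m inch '[[[0.001,0.003,0.04,-0.006,0.004,0,-1],[0.001,0.003,0.06,-0.006,0.004,0,-1],[0.001,0.003,0.068,-0.006,0.004,0,-1],[0.001,0.003,0.068,-0.006,0.004,0,-1]]]'
python3 -c "
from h import *
go([.4425,-.328,.028])"
```

```text
clock: 23.2
position: [0.4428, -0.3288, 0.0308]
ee_rot: [0.749, 0.662, -0.0, 0.001]
ft_force: [-0.7, 0.1, 0.5]
grip_width: 1.0
grasp_force: 0.0
to [ 0.442 -0.328  0.028] rows: [ 0.0008 -0.0004  0.0028] [0.001 0.001 0.001]
```

```bash
python3 -m inch '[[[0,0,0.003,0,0,0,1],[0,0,0.003,0,0,0,1],[0,0,0.003,0,0,0,1],[0,0,0.003,0,0,0,1],[0,0,0.003,0,0,0,1],[0,0,0.003,0,0,0,1],[0,0,0.003,0,0,0,1],[0,0,0.003,0,0,0,1],[0,0,0.003,0,0,0,1]]]' 30
python3 -m inch '[[[0,0,0,0,0,0,1],[0,0,-0.03,0,0,0,1],[0,0,-0.07,0,0,0,1],[0,0,-0.11,0,0,0,1],[0,0,-0.11,0,0,0,1]]]'
python3 -c "
from h import *
cv2.imwrite('pics/w9.png',imaging.camera('wrist'))
go([.5045,.0785,.14])"
```

```text
clock: 24.1
position: [0.4427, -0.3288, 0.0275]
ee_rot: [0.749, 0.662, -0.0, 0.001]
ft_force: [-0.6, 0.8, 6.5]
grip_width: 0.364
grasp_force: 31.9
clock: 24.6
position: [0.444, -0.3303, 0.1416]
ee_rot: [0.749, 0.662, 0.001, 0.003]
ft_force: [-0.2, -1.1, -0.0]
grip_width: 0.365
grasp_force: 31.1
to [0.504 0.078 0.14 ] rows: [ 0.4121  0.0107 -0.0015] [0.004 0.002 0.   ]
```

View pics/w9.png

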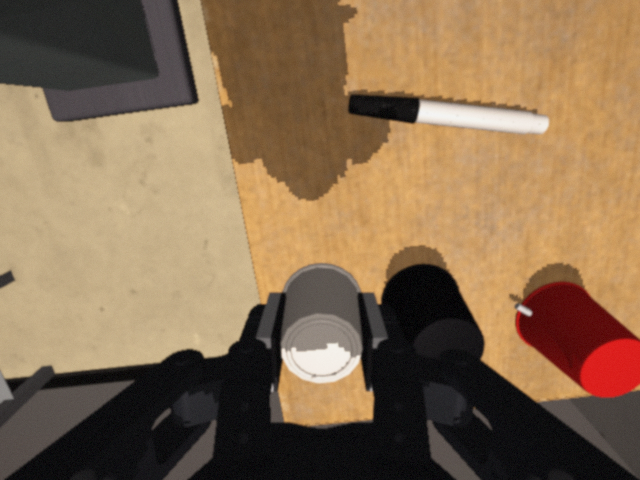

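Cup_38 is held upright, with its top at (321,347). I'll stop 80 mm short of post d to measure it.

```bash
python3 -m inch '[[[0.332,0.01,-0.001,0.003,0,0,1],[0.332,0.01,-0.001,0.003,0,0,1],[0.332,0.01,-0.001,0.003,0,0,1],[0.332,0.01,-0.001,0.003,0,0,1],[0.332,0.01,-0.001,0.003,0,0,1],[0.332,0.01,-0.001,0.003,0,0,1],[0.332,0.01,-0.001,0.003,0,0,1],[0.332,0.01,-0.001,0.003,0,0,1],[0.332,0.01,-0.001,0.003,0,0,1]]]'
python3 - <<'E'
from h import *
o=sensors.get_obs();im=imaging.camera("wrist")
print("held",held((321,347),.0125,o));go([.505,.0785,.14],o)
hsv=cv2.cvtColor(im,cv2.COLOR_BGR2HSV);m=cv2.inRange(hsv,(100,120,40),(130,255,255));n,l,s,ce=cv2.connectedComponentsWithStats(m)
for i in range(1,n):
    if s[i,4]>100: print(ce[i].round(),s[i],ray("wrist",ce[i],.03,o)[:2].round(4),totool(ray("wrist",ce[i],.03,o),o).round(4))
E
```

```text
clock: 25.55
position: [0.4922, 0.0, 0.1367]
ee_rot: [0.749, 0.663, -0.002, -0.001]
ft_force: [-0.1, -0.6, 0.5]
grip_width: 0.364
grasp_force: 31.1
held [ 0.0013  0.0001 -0.0125]
to [0.505 0.078 0.14 ] rows: [ 0.0795  0.0031 -0.0035] [-0.004  0.002  0.002]
[618.  68.] [599  57  41  24 669] [0.6799 0.0887] [0.1109 0.176  0.1057]
[324. 120.] [311 105  28  30 658] [0.5037 0.0797] [0.0807 0.0022 0.1066]
```

```bash
python3 -m inch '[[[0.05,0.002,0,-0.003,0,0,1],[0.079,0.002,0,-0.003,0,0,1],[0.079,0.002,0,-0.003,0,0,1],[0.079,0.002,0.04,-0.003,0,0,1],[0.079,0.002,0.075,-0.003,0,0,1],[0.079,0.002,0.086,-0.003,0,0,1],[0.079,0.002,0.087,-0.003,0,0,1],[0.079,0.002,0.087,-0.003,0,0,1]]]'
python3 -c "
from h import *
go([.5045,.079,.0435])"
```

```text
clock: 26.4
position: [0.505, 0.0769, 0.0515]
ee_rot: [0.75, 0.662, -0.0, 0.001]
ft_force: [-0.1, -0.2, -0.1]
grip_width: 0.367
grasp_force: 31.1
to [0.504 0.079 0.044] rows: [ 0.002  -0.0007  0.008 ] [ 0.001  0.001 -0.001]
```

```bash
python3 -m inch '[[[0.001,0,0.003,0,0,0,1],[0.001,0,0.006,0,0,0,1],[0.001,0,0.008,0,0,0,1],[0.001,0,0.008,0,0,0,1]]]'
```

```text
clock: 26.8
position: [0.505, 0.0792, 0.0433]
ee_rot: [0.749, 0.662, 0.0, 0.0]
ft_force: [-1.6, 0.2, 9.4]
grip_width: 0.364
grasp_force: 32.2
```

```bash
python3 -m inch '[[[0,0,0,0,0,0,-1],[0,0,0,0,0,0,-1],[0,0,0,0,0,0,-1],[0,0,0,0,0,0,-1],[0,0,0,0,0,0,-1],[0,0,0,0,0,0,-1],[0,0,-0.04,0,0,0,-1],[0,0,-0.09,0,0,0,-1],[0,0,-0.14,0,0,0,-1],[0,0,-0.17,0,0,0,-1]]]'
python3 -m inch '[[[-0.05,0,0,0,0,0,-1],[-0.09,0,0,0,0,0,-1],[-0.09,0,0,0,0,0,-1]]]'
python3 - <<'E'
from h import *
a=imaging.camera("wrist");b=imaging.camera("scene")
b=cv2.resize(b[150:290,200:360],(548,480),interpolation=cv2.INTER_CUBIC)
v=np.hstack([a[:,150:500],b]);cv2.imwrite("pics/fin.png",cv2.resize(v,(800,428)))
E
```

```text
clock: 27.8
position: [0.5053, 0.0788, 0.2161]
ee_rot: [0.749, 0.662, 0.001, 0.001]
ft_force: [0.5, 0.3, -0.3]
grip_width: 0.998
grasp_force: 0.0
clock: 28.1
position: [0.4927, -0.016, 0.2131]
ee_rot: [0.752, 0.659, 0.0, 0.0]
ft_force: [-0.4, 0.3, 0.6]
grip_width: 0.997
grasp_force: 0.0
```

View pics/fin.png

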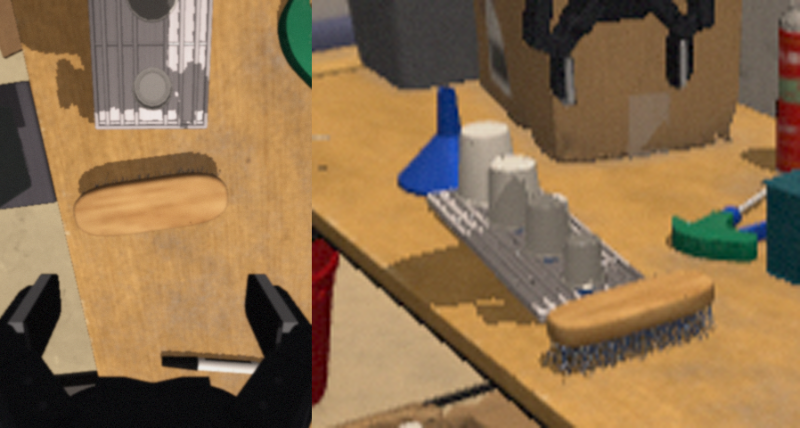

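The right half shows all four cups upright on the rack, from the largest by the funnel at (487,160) to the smallest by the brush at (583,262). The funnel and brush haven't moved and the gripper is clear, so I'm handing in.

```bash
python3 -c "
from workcell import order
print(order.hand_in())"
```

```text
the job is handed in; nothing more can be done
None
```

I placed all four cups mouth down over their posts, largest at the funnel end and smallest at the brush end, left the funnel and brush where they were, and handed the job in at about 28 s; the hand-in returned no verdict.

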